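# Lock a brass blank down in its holder

## Robot

A 6-joint arm with a two-finger parallel gripper is mounted at the origin on a cart in front of the work surface, level with it; the furniture and walls round the work are solid. World frame = base frame: x ahead of the robot, y to its left, z up, the work surface at z = 0. Lengths are in m, angles in degrees, forces in N, time in s.
With the tool pointing down it reaches from about 0.35 to 0.875 m from the base axis. Payload 15.5 kg.
Tool frame: the origin (TCP) lies at the very end of the fingers, on their centre line; the grasp point (between the pads) lies 19 mm behind it; x points along the fingers, z is the direction in which the jaws open and shut, and the axes are right-handed (so a half turn about x gives the same grasp; the last joint's range is limited). The gripper opens to 85 mm and grips with 20 to 120 N. Pads are 22 mm wide; open, the fingers measure 114 mm over their backs; the gripper's body (76 mm by 85 mm) begins 54 mm behind the grasp point. The pads swing forward as they close: fully open they stand 13 mm farther back than shut.
Start: joints at [-80.529, 28.281, 77.091, -0, 74.628, -5.472], TCP at [0.161, -0.604, 0.231] pointing down, gripper open.
Joint ranges: [-166.48, 166.48], [-47.26, 123.95], [12.59, 153.08], [-70.14, 250.14], [6.76, 159.57], [-176.63, 176.63]. Speed limits (degrees/s): [108.29, 108.29, 147.25, 172.46, 172.46, 172.46].

## Interface

Orientations are given as [roll, pitch, yaw] about the fixed x, y, z axes, in that order (R = Rz(yaw) Ry(pitch) Rx(roll)).
In Python, from workcell import robot, imaging gives the robot as it stands. The module is installed in compiled form; this text tells all that it offers.
- The arm moves only by the shell command python3 -m crank 'ROWS' [FORCE]. ROWS is JSON, a list of rows, each an object of numbers: "dx", "dy", "dz": the shift along the tool's x, y, z in m; "ax", "ay", "az": the turn, a rotation vector about the tool's x, y, z in degrees; "hand": the finger opening in m, from 0 to 0.0854. A call has 1 to 12 rows; each row shifts and turns the pose as measured when the row begins, along the tool's axes as they then stand; what a row does not reach is not made up. A row lasts 1/8 s, in which the tool goes at most 62.5 mm and 10.7 degrees, less where a joint would pass 70% of its speed; a pose out of reach is approached as far as the arm can. A call with a gripper value outside its range is refused whole. The fingers move at their own pace and stop on an object; FORCE is the grip in N (left out, the last holds). Time passes only in rows, so rows that do not move let the fingers close. It gives the time, the measured TCP pose, the force and the opening at its end, in the units of the state.
- robot.get_obs(): the state, without advancing time (a new reading comes with each control period).
- imaging.snapshot(name): name is "side" or "top" or "wrist"; returns a dict with "img" (480x640x3 uint8, red, green, blue), "depth" (480x640 float32, m along the optical axis (not along the pixel's ray), 0 where there is no reading), "mtx" (3x3 intrinsics, pixels), "extrinsics" (4x4, takes a point from camera to world coordinates); the wrist camera has in their place "mount" (4x4, takes a point from camera to tool coordinates, whose origin is the TCP and whose axes are the tool frame's). Camera axes: x right, y down, z forward; pixel columns grow to the right and rows downward; lengths in m; the calibration is good to about 2 mm. A picture is of the moment at which its call begins: read the wrist's pose just before it.
- robot.close_job(): hands the job in, once; it reports no verdict.
The state is a dict: "clock": time; "joint_pos": joint angles; "joint_vel": joint speeds; "effort": joint torques, N m; "eef_pos": TCP position; "tool_rot": TCP orientation; "contact_force": force on the tool from outside, world axes, zero at the start; "torque": the same for the moment, N m; "width": finger opening in m.
Only numpy, scipy, OpenCV 4.12 (cv2) and the standard library are available. Lean on these libraries where they do the work, as an engineer would, in place of code of your own. Each camera call takes 0.05 s, during which the arm holds its last target.

## Task

Lock the brass blank down evenly in the round wooden holder: with the fingertips, lightly press the four coloured caps fully home, one after another, in the order red, blue, yellow, green. Only press: do not lift, tip or shift the holder, and leave everything else on the bench alone.

Things in the scene. Friction and masses are not known exactly. Their poses are not given: they have to be found in the camera images.
- holder: round wooden holder, 134 mm wide, 22 mm tall, 0.9 kg, loose on the bench, with a brass blank 49 mm wide in the middle (top 26.5 mm up). Origin: centre of its underside. Clips 47 mm from the centre: red on its own +x axis, yellow +y, blue -x, green -y; any yaw. (A tall fixed lamp stands at the bench's right end, foot near x 0.5, y -0.72: an arm starting there should draw in before swinging over.)
- cap_red (a joint): travel of the red cap's clip straight down, in m: 0 = fully up, 0.008 = fully home on its stop (the clip then rests on the blank); starts between 0 and 0.002. It slides by friction: it moves down under about 3 N and stays where it is left, with a stop at the end.
- cap_red_top (a point): centre of the top of the red round plastic cap (30 mm across, 10 mm thick, flat for 18 mm across): 52 mm above the bench with the clip fully up, 44 mm with the clip home. The cap itself is sprung on its clip: about 2.8 N per mm, up to 5 mm of give, so 3 N squeezes it by 1 mm while the clip slides, and on the stop the force rises by 2.8 N for each further mm; it springs back when let go. A steel clip 8 mm wide reaches from under the cap to the blank.
- cap_blue (a joint): travel of the blue cap's clip straight down, in m: 0 = fully up, 0.008 = fully home on its stop (the clip then rests on the blank); starts between 0 and 0.002. It slides by friction: it moves down under about 3 N and stays where it is left, with a stop at the end.
- cap_blue_top (a point): centre of the top of the blue round plastic cap (30 mm across, 10 mm thick, flat for 18 mm across): 52 mm above the bench with the clip fully up, 44 mm with the clip home. The cap itself is sprung on its clip: about 2.8 N per mm, up to 5 mm of give, so 3 N squeezes it by 1 mm while the clip slides, and on the stop the force rises by 2.8 N for each further mm; it springs back when let go. A steel clip 8 mm wide reaches from under the cap to the blank.
- cap_yellow (a joint): travel of the yellow cap's clip straight down, in m: 0 = fully up, 0.008 = fully home on its stop (the clip then rests on the blank); starts between 0 and 0.002. It slides by friction: it moves down under about 3 N and stays where it is left, with a stop at the end.
- cap_yellow_top (a point): centre of the top of the yellow round plastic cap (30 mm across, 10 mm thick, flat for 18 mm across): 52 mm above the bench with the clip fully up, 44 mm with the clip home. The cap itself is sprung on its clip: about 2.8 N per mm, up to 5 mm of give, so 3 N squeezes it by 1 mm while the clip slides, and on the stop the force rises by 2.8 N for each further mm; it springs back when let go. A steel clip 8 mm wide reaches from under the cap to the blank.
- cap_green (a joint): travel of the green cap's clip straight down, in m: 0 = fully up, 0.008 = fully home on its stop (the clip then rests on the blank); starts between 0 and 0.002. It slides by friction: it moves down under about 3 N and stays where it is left, with a stop at the end.
- cap_green_top (a point): centre of the top of the green round plastic cap (30 mm across, 10 mm thick, flat for 18 mm across): 52 mm above the bench with the clip fully up, 44 mm with the clip home. The cap itself is sprung on its clip: about 2.8 N per mm, up to 5 mm of give, so 3 N squeezes it by 1 mm while the clip slides, and on the stop the force rises by 2.8 N for each further mm; it springs back when let go. A steel clip 8 mm wide reaches from under the cap to the blank.
- tin_box: bystander: small dark grey box, 40 x 54 x 24 mm; origin at the centre of its underside.
- pliers: bystander: lying pliers with red handles, 113 x 50 x 11 mm; origin at the centre of its underside.
- sharpening_bar: bystander: pale grey whetstone bar, 26 x 102 x 21 mm; origin at the centre of its underside.
- cotton_jar: bystander: clear glass jar with a white lid, 52 mm wide, 52 mm tall; origin at the centre of its underside.
- bench_plate: bystander: flat pale steel plate, 66 x 118 x 16 mm; origin at the centre of its underside.
- wax_cone: bystander: white cone, 45 mm wide, 40 mm tall; origin at the centre of its underside.

How it is judged (in metres and radians):
On the way, in this order (a step that is already met when the one before it is completed fails the run):
1. the red cap is pressed home (value of joint cap_red above 0.0065 m), for 0.1 s.
2. the blue cap is pressed home (value of joint cap_blue above 0.0065 m), for 0.1 s.
3. the yellow cap is pressed home (value of joint cap_yellow above 0.0065 m), for 0.1 s.
4. the green cap is pressed home (value of joint cap_green above 0.0065 m), for 0.1 s.
At the end, for the whole second after the job is handed in: all four caps are home (each at least 6.5 mm of its 8 mm down), the holder stands flat and at rest within 15 mm of where it began, and no bystander has moved more than 10 mm (value of joint each of cap_red, cap_blue, cap_yellow, cap_green above 0.0065 m and height (world z) of holder below 0.004 m and angle between holder's own z axis and vertical below 0.04 rad and distance of holder from where it was at the start of the episode below 0.015 m and linear speed of holder below 0.02 m/s and distance of each of tin_box, pliers, sharpening_bar, cotton_jar, bench_plate, wax_cone from where it was at the start of the episode below 0.01 m); the robot touches nothing.
It fails at once if a cap is pushed down (more than 4 mm) before the one ahead of it in the order red, blue, yellow, green is home ((value of joint cap_blue above 0.004 m and value of joint cap_red below 0.0065 m) or (value of joint cap_yellow above 0.004 m and value of joint cap_blue below 0.0065 m) or (value of joint cap_green above 0.004 m and value of joint cap_yellow below 0.0065 m)).
It fails at once if a cap or the holder is pushed with more than 20 N (contact force between any of the arm, the fingers and holder above 20 N).
It fails at once if the holder is lifted, tipped or shifted more than 15 mm ((height (world z) of holder above 0.008 m or angle between holder's own z axis and vertical above 0.12 rad) or distance of holder from where it was at the start of the episode above 0.015 m).
It fails at once if a bystander is moved more than 10 mm (distance of any of tin_box, pliers, sharpening_bar, cotton_jar, bench_plate, wax_cone from where it was at the start of the episode above 0.01 m).
It also fails if it takes over 64 s, if anything falls off the work surface, if the arm or the gripper's body presses on something with over 40 N, if the wrist force passes 120 N, or if a joint passes its speed limit or range.

## Working session

There is one attempt and no reset: what is moved stays moved. The work goes in short steps, Python scripts to look and compute and a shell command to move; the robot and the scene stay as the last step left them, time stands still between calls to the robot, and variables do not carry over. Pictures are saved under pics/ and viewed, and the job is handed in when it is done.

```bash
mkdir -p pics; python3 - <<'E'
from workcell import robot, imaging
import cv2, numpy as np
print(robot.get_obs())
for n in ["top","side"]:
    s=imaging.snapshot(n); cv2.imwrite(f"pics/{n}0.png",s["img"][:,:,::-1]); np.savez(f"{n}0.npz",**s); print(n,s["mtx"],s["extrinsics"])
E
```

```text
{'clock': 0.0, 'joint_pos': array([-8.05281999e+01,  2.83157708e+01,  7.71288332e+01, -4.16957126e-04,
        7.46284609e+01, -5.47159456e+00]), 'joint_vel': array([-0.00593392,  0.07394696,  0.01004926,  0.00596795,  0.00040054,
        0.02277321]), 'effort': array([ 5.35486310e-03, -8.82153225e+01, -3.83861053e+01,  3.95830903e-04,
        9.81287565e-03, -4.80937530e-06]), 'eef_pos': array([ 0.16110561, -0.6034897 ,  0.23068057]), 'tool_rot': array([174.84356294,  89.92693398,  99.78706842]), 'contact_force': array([0.14522405, 0.22210937, 0.38579279]), 'torque': array([ 0.01484144, -0.05327203,  0.01512238]), 'width': 0.0853429627960594}
top [[597.01369308   0.         319.06332204]
 [  0.         597.01369308 238.40670852]
 [  0.           0.           1.        ]] [[-0.02261421 -0.98881308  0.14743569  0.47659014]
 [-0.99958509  0.0197319  -0.02098316  0.07815988]
 [ 0.01783924 -0.14784904 -0.98884904  0.9980685 ]
 [ 0.          0.          0.          1.        ]]
side [[443.37180705   0.         320.49275505]
 [  0.         443.37180705 242.53065958]
 [  0.           0.           1.        ]] [[-0.87327565 -0.28150802  0.39767183  0.2288212 ]
 [-0.48702066  0.52806698 -0.69566957  0.70643631]
 [-0.0141608  -0.80118569 -0.59824825  0.62013993]
 [ 0.          0.          0.          1.        ]]
```

View pics/top0.png

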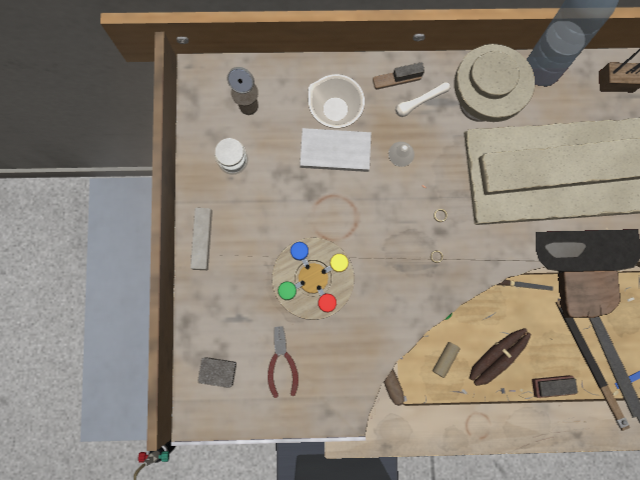

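View pics/side0.png

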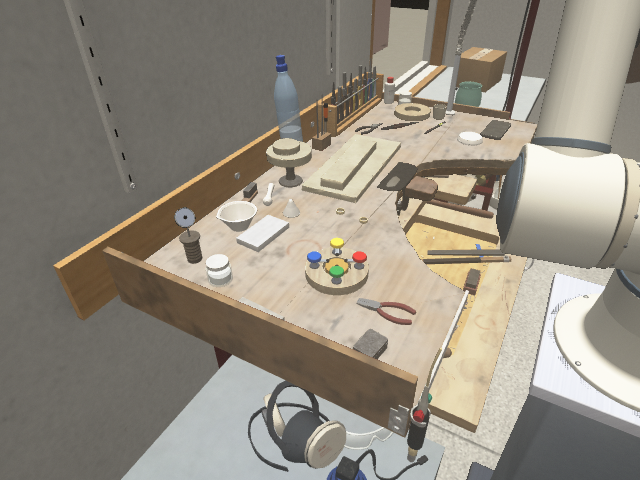

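The top view shows the holder at about (313,277), with red (327,303), blue (300,251), yellow (339,263) and green (287,291). Next I'll measure the caps.

```bash
cat > h.py <<'E'
import cv2, numpy as np
def caps(s,T,zt=None,box=None):
    hsv=cv2.cvtColor(s["img"],cv2.COLOR_RGB2HSV)
    H,S,V=[hsv[...,i].astype(int) for i in range(3)]
    K=s["mtx"]; out={}
    for n,h in dict(red=0,blue=110,yellow=30,green=65).items():
        d=np.abs(H-h); d=np.minimum(d,180-d)
        m=((d<(8 if n!='green' else 15))&(S>160)&(V>70))
        if box: 
            b=np.zeros_like(m); b[box[1]:box[3],box[0]:box[2]]=1; m&=b
        c,lab,st,ce=cv2.connectedComponentsWithStats(m.astype(np.uint8))
        if c<2: continue
        i=1+np.argmax(st[1:,4]); mm=lab==i
        u,v=ce[i]; z=np.median(s["depth"][mm])
        ray=T[:3,:3]@np.array([(u-K[0,2])/K[0,0],(v-K[1,2])/K[1,1],1]); p=T[:3,3]+ray*z
        q=T[:3,3]+ray*((0.051-T[2,3])/ray[2])
        out[n]=(st[i,4],(u,v),p,q)
    return out
E
python3 - <<'E'
from h import *
np.set_printoptions(precision=4,suppress=True)
for n,b in(("top",(255,225,370,330)),("side",(295,230,380,300))):
    s=dict(np.load(n+"0.npz")); r=caps(s,s["extrinsics"],box=b)
    for k,v in r.items(): print(n,k,v[0],np.round(v[1],1),v[2],v[3])
    P=np.array([v[3] for v in r.values()]); print(P.mean(0), np.linalg.norm(P-P.mean(0),axis=1))
E
```

```text
top red 251 [326.9 302.4] [0.5153 0.0481 0.0542] [0.5154 0.048  0.051 ]
top blue 235 [299.  250.4] [0.5988 0.0906 0.0527] [0.599  0.0906 0.051 ]
[0.5572 0.0693 0.051 ] [0.0469 0.0469]
side red 88 [359.  255.6] [0.515  0.0471 0.0515] [0.5153 0.0465 0.051 ]
side blue 26 [313.3 255.2] [0.5993 0.0892 0.0505] [0.599  0.0897 0.051 ]
side yellow 1 [331. 243.] [0.587  0.0346 0.0502] [0.5865 0.0355 0.051 ]
[0.5669 0.0572 0.051 ] [0.0527 0.0457 0.0292]
```

```bash
sed -i 's/yellow=30/yellow=28/; s/red=0,/red=0,/' h.py; cat >> h.py <<'E'
from scipy.spatial.transform import Rotation as Ro
def Rt(o): return Ro.from_euler('xyz',o["tool_rot"],degrees=True).as_matrix()
E
python3 - <<'E'
from h import *
from workcell import robot
np.set_printoptions(precision=4,suppress=True)
s=dict(np.load("top0.npz"))
hsv=cv2.cvtColor(s["img"],cv2.COLOR_RGB2HSV)
print(hsv[263,339],hsv[291,287])
K=s["mtx"];T=s["extrinsics"]
for n,(u,v) in dict(y=(339.5,262.5),g=(287.5,290.5)).items():
    ray=T[:3,:3]@np.array([(u-K[0,2])/K[0,0],(v-K[1,2])/K[1,1],1]); print(n,T[:3,3]+ray*((0.051-T[2,3])/ray[2]))
# height map
vv,uu=np.mgrid[:480,:640]; d=s["depth"]
P=np.stack([(uu-K[0,2])/K[0,0]*d,(vv-K[1,2])/K[1,1]*d,d],-1)@T[:3,:3].T+T[:3,3]
P=P[d>0]
for lo in np.arange(-0.7,0.3,0.1):
    m=(P[:,1]>lo)&(P[:,1]<lo+.1)&(P[:,0]>0.1)&(P[:,0]<0.65); print(lo.round(1), P[m,2].max() if m.any() else None, P[m][P[m,2].argmax()] if m.any() else '')
R=Rt(robot.get_obs()); print(R)
print(R.T@np.array([0.5572-.1611,0.0693+.6035,0]))
E
```

```text
[ 30 139 237] [ 67 134 186]
y [0.5783 0.0263 0.051 ]
g [0.5355 0.1099 0.051 ]
-0.7 -0.2094710124310023 [ 0.5761 -0.6013 -0.2095]
-0.6 -0.04158822885978497 [ 0.5729 -0.5062 -0.0416]
-0.5 0.010857177934685991 [ 0.5677 -0.4106  0.0109]
-0.4 0.026274215010388957 [ 0.6499 -0.3265  0.0263]
-0.3 0.02416390435822191 [ 0.6494 -0.2869  0.0242]
-0.2 0.01401926867590686 [ 0.5933 -0.1303  0.014 ]
-0.1 0.009269874745461149 [ 0.5748 -0.0751  0.0093]
-0.0 0.05855665871626459 [0.5799 0.0291 0.0586]
0.1 0.058194732200095634 [0.5406 0.1135 0.0582]
0.2 0.058568250858022974 [0.2908 0.2957 0.0586]
[[-0.0002  0.9662  0.2579]
 [ 0.0011  0.2579 -0.9662]
 [-1.      0.0001 -0.0011]]
[ 0.0007  0.5562 -0.5479]
```

```bash
python3 -m crank '[{"dz":-0.04,"hand":0},{"dz":-0.05},{"dz":-0.05},{"dy":0.04,"dz":-0.025},{"dy":0.045,"dz":-0.03},{"dy":0.045,"dz":-0.03},{"dy":0.045,"dz":-0.03},{"dy":0.045,"dz":-0.03},{"dy":0.045,"dz":-0.03}]' 30
python3 - <<'E'
from h import *
from workcell import robot
o=robot.get_obs(); R=Rt(o); print(o["joint_pos"],o["contact_force"],o["width"],R.T@(np.array([0.5572,0.0693,0.2])-o["eef_pos"]))
E
```

```text
[-8.05277200e+01  2.83111552e+01  7.71242485e+01  6.02330460e-04
  7.46298494e+01 -5.47105182e+00] [-0.09444737 -0.02673445 -0.35013575] 0.08544122841303452 [ 0.03144442  0.55617441 -0.5479033 ]invalid input
```

```bash
python3 -m crank '[{"dx":0,"dy":0,"dz":-0.04,"ax":0,"ay":0,"az":0,"hand":0}]' 30
```

```text
clock: 0.22
eef_pos: [0.1509, -0.5659, 0.2301]
tool_rot: [172.4, 90.0, 97.3]
contact_force: [-1.1, 1.1, 0.2]
width: 0.0694
```

```bash
python3 -m crank '[{"dx":0,"dy":0,"dz":-0.05,"ax":0,"ay":0,"az":0,"hand":0},{"dx":0,"dy":0,"dz":-0.05,"ax":0,"ay":0,"az":0,"hand":0},{"dx":0,"dy":0.04,"dz":-0.03,"ax":0,"ay":0,"az":0,"hand":0},{"dx":0,"dy":0.045,"dz":-0.03,"ax":0,"ay":0,"az":0,"hand":0},{"dx":0,"dy":0.045,"dz":-0.03,"ax":0,"ay":0,"az":0,"hand":0},{"dx":0,"dy":0.045,"dz":-0.03,"ax":0,"ay":0,"az":0,"hand":0},{"dx":0,"dy":0.045,"dz":-0.03,"ax":0,"ay":0,"az":0,"hand":0},{"dx":0,"dy":0.045,"dz":-0.03,"ax":0,"ay":0,"az":0,"hand":0}]'
python3 - <<'E'
from h import *
from workcell import robot
o=robot.get_obs(); R=Rt(o); print(o["joint_pos"],o["contact_force"],o["width"],R.T@(np.array([0.5572,0.0693,0.2])-o["eef_pos"]))
E
```

```text
clock: 1.23
eef_pos: [0.3369, -0.2164, 0.2295]
tool_rot: [169.8, 89.9, 94.4]
contact_force: [0.4, -1.1, -0.8]
width: 0.0001
[-4.13531530e+01  1.03138082e+01  1.06569327e+02  9.72945539e-02
  6.32060067e+01  3.40681860e+01] [ 0.44438765 -1.11960596 -0.77990051] 0.00012756846739363039 [ 0.03006612  0.28496871 -0.22123265]
```

```bash
python3 -m crank '[{"dx":0,"dy":0.045,"dz":-0.035,"ax":0,"ay":0,"az":0,"hand":0},{"dx":0,"dy":0.045,"dz":-0.035,"ax":0,"ay":0,"az":0,"hand":0},{"dx":0,"dy":0.045,"dz":-0.035,"ax":0,"ay":0,"az":0,"hand":0},{"dx":0,"dy":0.045,"dz":-0.035,"ax":0,"ay":0,"az":0,"hand":0},{"dx":0,"dy":0.045,"dz":-0.035,"ax":0,"ay":0,"az":0,"hand":0},{"dx":0,"dy":0.03,"dz":-0.02,"ax":0,"ay":0,"az":0,"hand":0},{"dx":0,"dy":0,"dz":0,"ax":0,"ay":0,"az":0,"hand":0},{"dx":0,"dy":0,"dz":0,"ax":0,"ay":0,"az":0,"hand":0}]'
cat > look.py <<'E'
from h import *
from workcell import robot,imaging
import sys
np.set_printoptions(precision=4,suppress=True)
o=robot.get_obs(); R=Rt(o); s=imaging.snapshot("wrist")
cv2.imwrite(f"pics/{sys.argv[1]}.png",s["img"][:,:,::-1])
X=np.eye(4);X[:3,:3]=R;X[:3,3]=o["eef_pos"];T=X@s["mount"]
print(s["mount"]);print(R,o["eef_pos"],o["contact_force"],o["width"],o["joint_pos"])
np.savez(sys.argv[1]+".npz",T=T,R=R,**s)
for k,v in caps(s,T).items(): print(k,v[0],np.round(v[1],1),v[2],v[3])
E
python3 look.py w1
```

```text
clock: 2.22
eef_pos: [0.5409, 0.0493, 0.2288]
tool_rot: [-160.9, 89.9, 124.0]
contact_force: [-0.1, 0.3, -0.1]
width: -0.0
[[ 0.0005 -0.3061  0.952  -0.1419]
 [ 0.0003 -0.952  -0.3061  0.0787]
 [ 1.      0.0004 -0.0004 -0.0008]
 [ 0.      0.      0.      1.    ]]
[[-0.0011  0.9667  0.2559]
 [ 0.0017  0.2559 -0.9667]
 [-1.     -0.0007 -0.0019]] [0.5409 0.0493 0.2288] [-0.0782  0.3327 -0.131 ] -4.1757678446409235e-05 [-1.1507 21.8824 88.8502  0.1002 69.3334 73.9891]
red 852 [319.8 234. ] [0.5163 0.048  0.0506] [0.5164 0.048  0.051 ]
blue 994 [294.9 125.5] [0.5991 0.0903 0.0494] [0.5992 0.0902 0.051 ]
yellow 970 [362.7 170.4] [0.5789 0.0278 0.051 ] [0.5789 0.0278 0.051 ]
green 832 [253.8 193.8] [0.5363 0.1107 0.0505] [0.5365 0.1107 0.051 ]
```

View pics/w1.png

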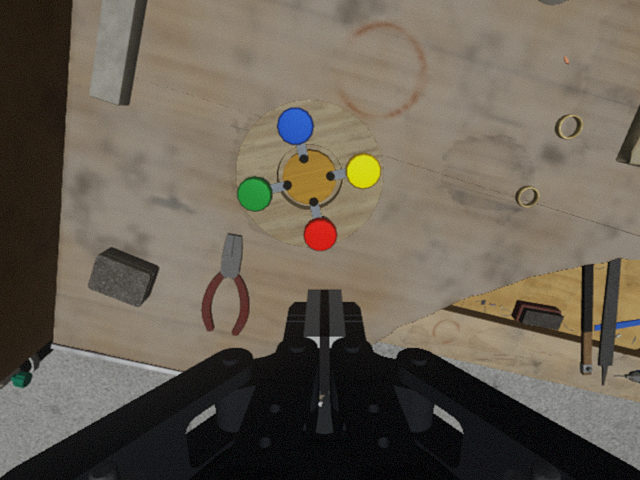

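Wrist picture: the caps are at red (320,234), blue (295,125), yellow (363,170) and green (254,194). The top and wrist views agree to about 1 mm, and the cap tops are at about 0.050. I'll go down over red.

```bash
cat > go.py <<'E'
from h import *
from workcell import robot
import sys
C=dict(red=(.516,.048),blue=(.599,.0903),yellow=(.5787,.0275),green=(.5363,.1105))
np.set_printoptions(precision=4,suppress=True)
o=robot.get_obs(); R=Rt(o); print(o["clock"],o["eef_pos"],o["contact_force"],R[:,0],o["tool_rot"])
c=C[sys.argv[1]]; print("to",sys.argv[1],R.T@(np.array([*c,float(sys.argv[2])])-o["eef_pos"]))
E
python3 -m crank '[{"dx":0,"dy":-0.0245,"dz":-0.005,"ax":0,"ay":0,"az":0,"hand":0},{"dx":0.05,"dy":0,"dz":0,"ax":0,"ay":0,"az":0,"hand":0},{"dx":0.05,"dy":0,"dz":0,"ax":0,"ay":0,"az":0,"hand":0},{"dx":0.04,"dy":0,"dz":0,"ax":0,"ay":0,"az":0,"hand":0},{"dx":0,"dy":0,"dz":0,"ax":0,"ay":0,"az":0,"hand":0}]'; python3 go.py red 0.058
```

```text
clock: 2.9
eef_pos: [0.5138, 0.0433, 0.0876]
tool_rot: [104.9, 89.9, 29.3]
contact_force: [-0.6, -0.6, 1.0]
width: 0.0001
2.9 [0.5138 0.0433 0.0876] [-0.625  -0.5899  0.9653] [ 0.0022  0.0012 -1.    ] [104.8831  89.8578  29.328 ]
to red [ 0.0297  0.0032 -0.004 ]
```

```bash
python3 -m crank '[{"dx":0.01,"dy":0.003,"dz":-0.004,"ax":0,"ay":0,"az":0,"hand":0},{"dx":0.015,"dy":0,"dz":0,"ax":0,"ay":0,"az":0,"hand":0},{"dx":0,"dy":0,"dz":0,"ax":0,"ay":0,"az":0,"hand":0},{"dx":0,"dy":0,"dz":0,"ax":0,"ay":0,"az":0,"hand":0}]'; python3 go.py red 0.053; python3 look.py w2
```

```text
clock: 3.4
eef_pos: [0.518, 0.0476, 0.0649]
tool_rot: [83.5, 89.6, 7.9]
contact_force: [-0.3, -0.1, -0.2]
width: 0.0002
3.4 [0.518  0.0476 0.0649] [-0.3151 -0.099  -0.1517] [ 0.0075  0.001  -1.    ] [83.5279 89.5669  7.9142]
to red [ 0.0119 -0.0019 -0.0009]
[[ 0.0005 -0.3061  0.952  -0.1419]
 [ 0.0003 -0.952  -0.3061  0.0787]
 [ 1.      0.0004 -0.0004 -0.0008]
 [ 0.      0.      0.      1.    ]]
[[ 0.0075  0.9686  0.2485]
 [ 0.001   0.2485 -0.9686]
 [-1.      0.0075  0.0009]] [0.518  0.0476 0.0649] [-0.3151 -0.099  -0.1517] 0.00017205497754228712 [ -1.3783  33.2051 101.9668   0.1     44.4007  74.1643]
red 1526 [324.5 282.7] [0.5233 0.0497 0.0499] [0.5238 0.0498 0.051 ]
blue 4638 [271.5  81.4] [0.5992 0.0901 0.0493] [0.5991 0.0898 0.051 ]
yellow 4077 [410.3 173.6] [0.579  0.0282 0.051 ] [0.579  0.0282 0.051 ]
green 3279 [192.6 222.2] [0.5366 0.1106 0.0503] [0.5369 0.1104 0.051 ]
```

View pics/w2.png

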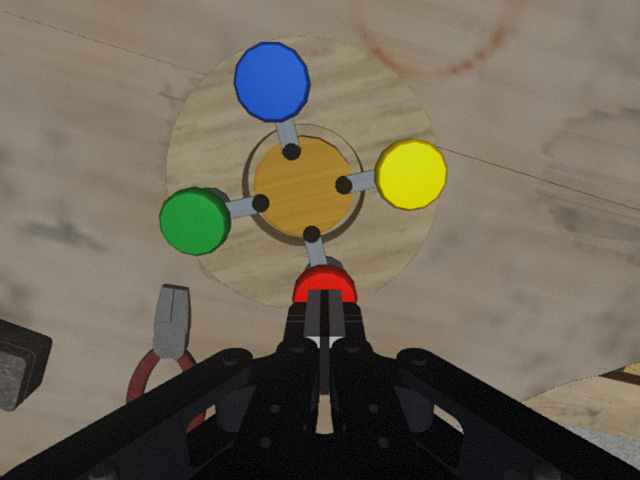

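The wrist view shows the fingertip over the red cap (325,283), so I'll press slowly.

```bash
python3 -m crank '[{"dx":0.005,"dy":-0.002,"dz":-0.001,"ax":0,"ay":0,"az":-0.4,"hand":0},{"dx":0.004,"dy":0,"dz":0,"ax":0,"ay":0,"az":0,"hand":0},{"dx":0.002,"dy":0,"dz":0,"ax":0,"ay":0,"az":0,"hand":0},{"dx":0,"dy":0,"dz":0,"ax":0,"ay":0,"az":0,"hand":0}]'; python3 go.py red 0.042
```

```text
clock: 3.95
eef_pos: [0.5159, 0.0481, 0.0536]
tool_rot: [35.1, 89.9, -40.6]
contact_force: [0.6, 0.5, -0.6]
width: 0.0
3.95 [0.5159 0.0481 0.0536] [ 0.6413  0.477  -0.5609] [ 0.001  -0.0008 -1.    ] [ 35.0591  89.9276 -40.5509]
to red [0.0116 0.0001 0.0001]
```

```bash
python3 -m crank '[{"dx":0.002,"dy":0,"dz":0,"ax":0,"ay":0,"az":0,"hand":0},{"dx":0.002,"dy":0,"dz":0,"ax":0,"ay":0,"az":0,"hand":0},{"dx":0.0015,"dy":0,"dz":0,"ax":0,"ay":0,"az":0,"hand":0},{"dx":0,"dy":0,"dz":0,"ax":0,"ay":0,"az":0,"hand":0}]'; python3 go.py red 0.042
```

```text
clock: 4.45
eef_pos: [0.516, 0.0481, 0.048]
tool_rot: [44.2, 89.9, -31.4]
contact_force: [-0.6, 0.5, 2.3]
width: 0.0001
4.45 [0.516  0.0481 0.048 ] [-0.6412  0.5408  2.252 ] [ 0.0013 -0.0008 -1.    ] [ 44.2449  89.9118 -31.3665]
to red [ 0.006  -0.0001  0.0001]
```

Contact is confirmed at about 3 N, so the clip is sliding. I'll carry on in small steps.

```bash
python3 -m crank '[{"dx":0.002,"dy":0,"dz":0,"ax":0,"ay":0,"az":0,"hand":0},{"dx":0.0015,"dy":0,"dz":0,"ax":0,"ay":0,"az":0,"hand":0},{"dx":0.001,"dy":0,"dz":0,"ax":0,"ay":0,"az":0,"hand":0},{"dx":0,"dy":0,"dz":0,"ax":0,"ay":0,"az":0,"hand":0}]'; python3 go.py red 0.042
```

```text
clock: 4.95
eef_pos: [0.516, 0.0481, 0.0432]
tool_rot: [44.3, 89.9, -31.3]
contact_force: [-0.6, -0.3, 1.7]
width: 0.0
4.95 [0.516  0.0481 0.0432] [-0.6408 -0.2733  1.736 ] [ 0.0013 -0.0008 -1.    ] [ 44.2825  89.911  -31.3264]
to red [ 0.0012 -0.      0.0001]
```

```bash
python3 -m crank '[{"dx":0.001,"dy":0,"dz":0,"ax":0,"ay":0,"az":0,"hand":0},{"dx":0.0007,"dy":0,"dz":0,"ax":0,"ay":0,"az":0,"hand":0},{"dx":0,"dy":0,"dz":0,"ax":0,"ay":0,"az":0,"hand":0}]'; python3 go.py red 0.042
```

```text
clock: 5.32
eef_pos: [0.5161, 0.0481, 0.0417]
tool_rot: [48.6, 89.9, -27.0]
contact_force: [-1.4, -0.4, 6.8]
width: -0.0001
5.325 [0.5161 0.0481 0.0417] [-1.4347 -0.4479  6.7779] [ 0.0016 -0.0008 -1.    ] [ 48.5755  89.8976 -27.0346]
to red [-0.0003 -0.0001  0.0001]
```

Red is on its stop: 6.8 N at z 0.0417, which matches a 44 mm top plus about 2.4 mm of squeeze. I'll lift and go to blue.

```bash
python3 -m crank '[{"dx":-0.015,"dy":0,"dz":0,"ax":0,"ay":0,"az":0,"hand":0},{"dx":-0.02,"dy":0,"dz":0,"ax":0,"ay":0,"az":-0.1,"hand":0},{"dx":0,"dy":0.04,"dz":-0.009,"ax":0,"ay":0,"az":0,"hand":0},{"dx":0,"dy":0.04,"dz":-0.009,"ax":0,"ay":0,"az":0,"hand":0},{"dx":0,"dy":0.011,"dz":-0.002,"ax":0,"ay":0,"az":0,"hand":0},{"dx":0,"dy":0,"dz":0,"ax":0,"ay":0,"az":0,"hand":0},{"dx":0,"dy":0,"dz":0,"ax":0,"ay":0,"az":0,"hand":0}]'; python3 go.py blue 0.053; python3 look.py w3
```

```text
clock: 6.2
eef_pos: [0.5999, 0.0905, 0.082]
tool_rot: [-26.3, 89.9, -101.9]
contact_force: [-0.1, 0.0, 0.5]
width: -0.0001
6.2 [0.5999 0.0905 0.082 ] [-0.1224  0.0414  0.5373] [-0.0003 -0.0014 -1.    ] [ -26.2681   89.9167 -101.9103]
to blue [ 0.029  -0.0009 -0.    ]
[[ 0.0005 -0.3061  0.952  -0.142 ]
 [ 0.0003 -0.952  -0.3061  0.0787]
 [ 1.      0.0004 -0.0004 -0.0008]
 [ 0.      0.      0.      1.    ]]
[[-0.0003  0.9688  0.248 ]
 [-0.0014  0.248  -0.9688]
 [-1.     -0.0006  0.0013]] [0.5999 0.0905 0.082 ] [-0.1224  0.0414  0.5373] -0.0001412441951951945 [ 2.9904 36.7582 88.3327 -0.0983 54.9306 78.6891]
blue 2065 [326.2 272.1] [0.6027 0.0911 0.049 ] [0.6035 0.0913 0.051 ]
yellow 1989 [433.8 334.7] [0.5832 0.0289 0.0505] [0.5834 0.0291 0.051 ]
green 78 [259.5 354.6] [0.5486 0.1135 0.0496] [0.5496 0.1134 0.051 ]
```

View pics/w3.png

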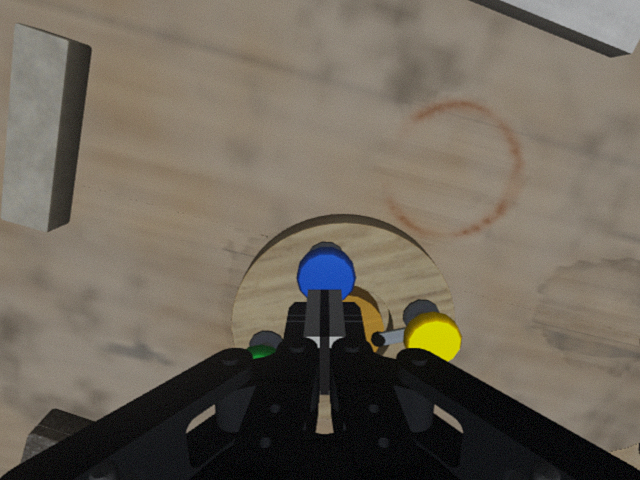

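The fingertip is over the blue cap at (326,272), within 1 mm by the numbers.

```bash
python3 -m crank '[{"dx":0.015,"dy":-0.001,"dz":0,"ax":0,"ay":0,"az":0,"hand":0},{"dx":0.009,"dy":0,"dz":0,"ax":0,"ay":0,"az":0,"hand":0},{"dx":0.003,"dy":0,"dz":0,"ax":0,"ay":0,"az":0,"hand":0},{"dx":0,"dy":0,"dz":0,"ax":0,"ay":0,"az":0,"hand":0}]'; python3 go.py blue 0.042
```

```text
clock: 6.75
eef_pos: [0.5968, 0.0893, 0.0524]
tool_rot: [-76.0, 89.8, -151.7]
contact_force: [0.0, -0.5, -0.7]
width: -0.0002
6.75 [0.5968 0.0893 0.0524] [ 0.0014 -0.4678 -0.7452] [-0.0029 -0.0016 -1.    ] [ -76.0089   89.809  -151.714 ]
to blue [ 0.0104  0.0024 -0.0004]
```

```bash
python3 -m crank '[{"dx":0.0005,"dy":0.0024,"dz":0,"ax":0,"ay":0,"az":0.15,"hand":0},{"dx":0.002,"dy":0,"dz":0,"ax":0,"ay":0,"az":0,"hand":0},{"dx":0.002,"dy":0,"dz":0,"ax":0,"ay":0,"az":0,"hand":0},{"dx":0.0015,"dy":0,"dz":0,"ax":0,"ay":0,"az":0,"hand":0},{"dx":0,"dy":0,"dz":0,"ax":0,"ay":0,"az":0,"hand":0}]'; python3 go.py blue 0.042
```

```text
clock: 7.38
eef_pos: [0.5997, 0.09, 0.0467]
tool_rot: [24.5, 89.9, -51.2]
contact_force: [0.3, 0.2, 1.1]
width: -0.0001
7.375 [0.5997 0.09   0.0467] [0.2603 0.2177 1.1141] [ 0.0007 -0.0009 -1.    ] [ 24.516   89.9337 -51.178 ]
to blue [ 0.0047 -0.0006 -0.0005]
```

```bash
python3 -m crank '[{"dx":0.0015,"dy":0,"dz":0,"ax":0,"ay":0,"az":0,"hand":0},{"dx":0.0015,"dy":0,"dz":0,"ax":0,"ay":0,"az":0,"hand":0},{"dx":0.0005,"dy":0,"dz":0,"ax":0,"ay":0,"az":0,"hand":0},{"dx":0,"dy":0,"dz":0,"ax":0,"ay":0,"az":0,"hand":0}]'; python3 go.py blue 0.042
```

```text
clock: 7.88
eef_pos: [0.5997, 0.09, 0.0431]
tool_rot: [32.8, 89.9, -42.9]
contact_force: [-1.0, -0.3, 2.4]
width: -0.0002
7.875 [0.5997 0.09   0.0431] [-0.968  -0.3236  2.4441] [ 0.0009 -0.0009 -1.    ] [ 32.767   89.9268 -42.9274]
to blue [ 0.0011 -0.0007 -0.0005]
```

```bash
python3 -m crank '[{"dx":0.001,"dy":0,"dz":0,"ax":0,"ay":0,"az":0,"hand":0},{"dx":0.0006,"dy":0,"dz":0,"ax":0,"ay":0,"az":0,"hand":0},{"dx":0,"dy":0,"dz":0,"ax":0,"ay":0,"az":0,"hand":0},{"dx":0,"dy":0,"dz":0,"ax":0,"ay":0,"az":0,"hand":0}]'; python3 go.py blue 0.042
```

```text
clock: 8.38
eef_pos: [0.5998, 0.09, 0.0419]
tool_rot: [39.9, 89.9, -35.8]
contact_force: [-1.7, -0.0, 5.8]
width: 0.0001
8.375 [0.5998 0.09   0.0419] [-1.6952 -0.0307  5.8234] [ 0.0012 -0.0009 -1.    ] [ 39.9175  89.9133 -35.7754]
to blue [-0.0001 -0.0007 -0.0005]
```

Blue is home (5.8 N at z 0.0419). Yellow is next.

```bash
python3 -m crank '[{"dx":-0.015,"dy":0,"dz":0,"ax":0,"ay":0,"az":0,"hand":0},{"dx":-0.015,"dy":0,"dz":0,"ax":0,"ay":0,"az":0,"hand":0},{"dx":0,"dy":-0.018,"dz":0.027,"ax":0,"ay":0,"az":0,"hand":0},{"dx":0,"dy":-0.018,"dz":0.027,"ax":0,"ay":0,"az":0,"hand":0},{"dx":0,"dy":0,"dz":0.001,"ax":0,"ay":0,"az":0,"hand":0},{"dx":0,"dy":0,"dz":0,"ax":0,"ay":0,"az":0,"hand":0},{"dx":0,"dy":0,"dz":0,"ax":0,"ay":0,"az":0,"hand":0}]'; python3 go.py yellow 0.053; python3 look.py w4
```

```text
clock: 9.25
eef_pos: [0.5804, 0.0275, 0.0782]
tool_rot: [68.6, 89.6, -7.0]
contact_force: [0.1, -0.2, -0.4]
width: 0.0
9.25 [0.5804 0.0275 0.0782] [ 0.1233 -0.2014 -0.3811] [ 0.007  -0.0009 -1.    ] [68.6075 89.5984 -7.0164]
to yellow [ 0.0252 -0.0018 -0.0004]
[[ 0.0005 -0.3061  0.952  -0.1419]
 [ 0.0003 -0.952  -0.3061  0.0787]
 [ 1.      0.0004 -0.0004 -0.0008]
 [ 0.      0.      0.      1.    ]]
[[ 0.007   0.9687  0.2483]
 [-0.0009  0.2483 -0.9687]
 [-1.      0.0065  0.0026]] [0.5804 0.0275 0.0782] [ 0.1233 -0.2014 -0.3811] 4.773179495668006e-05 [-3.1556 35.375  92.6591 -0.0345 51.5651 72.4898]
red 277 [261.2 350.7] [0.5287 0.0501 0.041 ] [0.5357 0.05   0.051 ]
blue 2881 [208.8 208.4] [0.6003 0.0897 0.0431] [0.6027 0.0878 0.051 ]
yellow 2043 [325.9 276.1] [0.5836 0.0283 0.0507] [0.5838 0.0284 0.051 ]
green 2188 [143.  321.6] [0.5372 0.1103 0.0504] [0.5376 0.11   0.051 ]
```

View pics/w4.png

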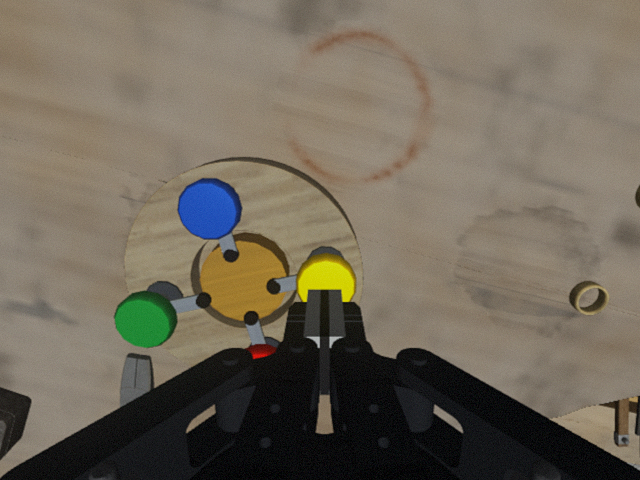

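The fingertip is over yellow (326,276). Blue now measures 0.043 high, so it stayed home, and the holder has not shifted.

```bash
python3 -m crank '[{"dx":0.012,"dy":-0.0015,"dz":0,"ax":0,"ay":0,"az":-0.4,"hand":0},{"dx":0.008,"dy":0,"dz":0,"ax":0,"ay":0,"az":0,"hand":0},{"dx":0.003,"dy":0,"dz":0,"ax":0,"ay":0,"az":0,"hand":0},{"dx":0,"dy":0,"dz":0,"ax":0,"ay":0,"az":0,"hand":0}]'; python3 go.py yellow 0.042
```

```text
clock: 9.8
eef_pos: [0.5787, 0.0283, 0.0527]
tool_rot: [-48.6, 89.8, -124.1]
contact_force: [-0.3, 0.9, -0.9]
width: 0.0001
9.8 [0.5787 0.0283 0.0527] [-0.3045  0.9482 -0.9032] [-0.0017 -0.0025 -1.    ] [ -48.6012   89.8247 -124.139 ]
to yellow [ 0.0107 -0.0001  0.0007]
```

```bash
python3 -m crank '[{"dx":0.002,"dy":0,"dz":0.0005,"ax":0,"ay":0,"az":0,"hand":0},{"dx":0.002,"dy":0,"dz":0,"ax":0,"ay":0,"az":0,"hand":0},{"dx":0.0015,"dy":0,"dz":0,"ax":0,"ay":0,"az":0,"hand":0},{"dx":0.0015,"dy":0,"dz":0,"ax":0,"ay":0,"az":0,"hand":0},{"dx":0,"dy":0,"dz":0,"ax":0,"ay":0,"az":0,"hand":0}]'; python3 go.py yellow 0.042
```

```text
clock: 10.42
eef_pos: [0.579, 0.0278, 0.0458]
tool_rot: [-36.9, 89.9, -112.4]
contact_force: [-0.7, 1.2, 1.5]
width: -0.0002
10.425 [0.579  0.0278 0.0458] [-0.6672  1.2446  1.4595] [-0.001  -0.0024 -1.    ] [ -36.8771   89.8537 -112.4229]
to yellow [ 0.0038 -0.0003  0.0002]
```

```bash
python3 -m crank '[{"dx":0.0015,"dy":0,"dz":0,"ax":0,"ay":0,"az":0,"hand":0},{"dx":0.0012,"dy":0,"dz":0,"ax":0,"ay":0,"az":0,"hand":0},{"dx":0.001,"dy":0,"dz":0,"ax":0,"ay":0,"az":0,"hand":0},{"dx":0,"dy":0,"dz":0,"ax":0,"ay":0,"az":0,"hand":0},{"dx":0,"dy":0,"dz":0,"ax":0,"ay":0,"az":0,"hand":0}]'; python3 go.py yellow 0.042
```

```text
clock: 11.05
eef_pos: [0.579, 0.0278, 0.0422]
tool_rot: [-31.6, 89.9, -107.1]
contact_force: [-2.0, 1.1, 5.9]
width: -0.0001
11.05 [0.579  0.0278 0.0422] [-1.9632  1.1497  5.8717] [-0.0007 -0.0023 -1.    ] [ -31.5944   89.8593 -107.1399]
to yellow [ 0.0002 -0.0004  0.0003]
```

Yellow is at its stop. I'll add a small nudge to make sure, then go to green.

```bash
python3 -m crank '[{"dx":0.0005,"dy":0,"dz":0,"ax":0,"ay":0,"az":0,"hand":0},{"dx":0,"dy":0,"dz":0,"ax":0,"ay":0,"az":0,"hand":0},{"dx":0,"dy":0,"dz":0,"ax":0,"ay":0,"az":0,"hand":0}]'; python3 go.py yellow 0.042; python3 -m crank '[{"dx":-0.015,"dy":0,"dz":0,"ax":0,"ay":0,"az":0,"hand":0},{"dx":-0.02,"dy":0,"dz":0,"ax":0,"ay":0,"az":0,"hand":0},{"dx":0,"dy":-0.009,"dz":-0.04,"ax":0,"ay":0,"az":0,"hand":0},{"dx":0,"dy":-0.009,"dz":-0.04,"ax":0,"ay":0,"az":0,"hand":0},{"dx":0,"dy":-0.003,"dz":-0.01,"ax":0,"ay":0,"az":0,"hand":0},{"dx":0,"dy":0,"dz":0,"ax":0,"ay":0,"az":0,"hand":0},{"dx":0,"dy":0,"dz":0,"ax":0,"ay":0,"az":0,"hand":0}]'; python3 go.py green 0.053; python3 look.py w5
```

```text
clock: 11.42
eef_pos: [0.579, 0.0278, 0.042]
tool_rot: [-26.0, 89.9, -101.6]
contact_force: [-1.9, 1.3, 5.2]
width: -0.0
11.425 [0.579  0.0278 0.042 ] [-1.9055  1.3241  5.2021] [-0.0005 -0.0024 -1.    ] [ -26.0328   89.8599 -101.5793]
to yellow [ 0.     -0.0004  0.0002]
clock: 12.3
eef_pos: [0.538, 0.1104, 0.0823]
tool_rot: [45.8, 89.7, -29.8]
contact_force: [0.1, 0.8, 0.3]
width: 0.0002
12.3 [0.538  0.1104 0.0823] [0.1283 0.7896 0.327 ] [ 0.0048 -0.0028 -1.    ] [ 45.8072  89.6824 -29.8039]
to green [ 0.0293 -0.0018 -0.0007]
[[ 0.0005 -0.3061  0.952  -0.142 ]
 [ 0.0003 -0.952  -0.3061  0.0787]
 [ 1.      0.0004 -0.0004 -0.0008]
 [ 0.      0.      0.      1.    ]]
[[ 0.0048  0.9686  0.2485]
 [-0.0028  0.2485 -0.9686]
 [-1.      0.004   0.0039]] [0.538  0.1104 0.0823] [0.1283 0.7896 0.327 ] 0.00024775204138861374 [ 5.4743 33.2337 96.9649 -0.2411 49.5423 81.2415]
red 1971 [426.7 330.5] [0.5187 0.0493 0.0426] [0.5231 0.053  0.051 ]
blue 2939 [398.5 164.3] [0.5995 0.0911 0.0431] [0.6001 0.0928 0.051 ]
yellow 2780 [504.9 235. ] [0.5794 0.0294 0.0427] [0.581 0.034 0.051]
green 1749 [323.6 275.5] [0.5393 0.1118 0.0503] [0.5396 0.1118 0.051 ]
```

View pics/w5.png

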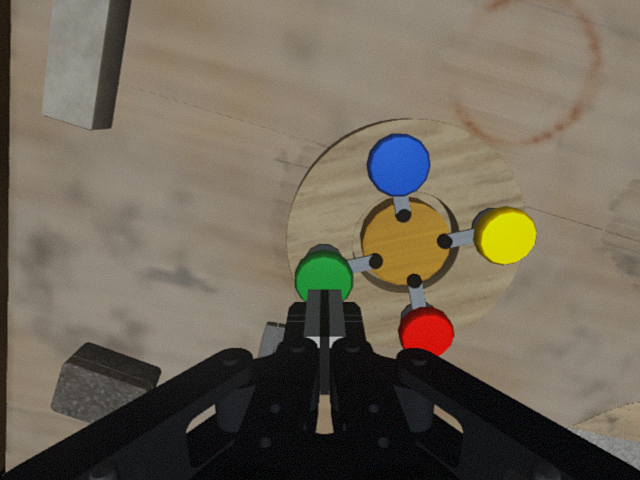

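Red, blue and yellow all measure about 0.043 high, so they are down. The fingertip is over green (324,275).

```bash
python3 -m crank '[{"dx":0.015,"dy":-0.0015,"dz":-0.0005,"ax":0,"ay":0.15,"az":-0.3,"hand":0},{"dx":0.009,"dy":0,"dz":0,"ax":0,"ay":0,"az":0,"hand":0},{"dx":0.003,"dy":0,"dz":0,"ax":0,"ay":0,"az":0,"hand":0},{"dx":0,"dy":0,"dz":0,"ax":0,"ay":0,"az":0,"hand":0}]'; python3 go.py green 0.042
```

```text
clock: 12.85
eef_pos: [0.5368, 0.1087, 0.0524]
tool_rot: [-71.9, 89.8, -147.7]
contact_force: [0.3, 0.2, -0.3]
width: -0.0
12.85 [0.5368 0.1087 0.0524] [ 0.2711  0.1988 -0.2692] [-0.0026 -0.0016 -1.    ] [ -71.9296   89.825  -147.6788]
to green [ 0.0104 -0.     -0.0018]
```

```bash
python3 -m crank '[{"dx":0,"dy":0,"dz":-0.0015,"ax":0,"ay":0,"az":0,"hand":0},{"dx":0.002,"dy":0,"dz":0,"ax":0,"ay":0,"az":0,"hand":0},{"dx":0.002,"dy":0,"dz":0,"ax":0,"ay":0,"az":0,"hand":0},{"dx":0.0015,"dy":0,"dz":0,"ax":0,"ay":0,"az":0,"hand":0},{"dx":0.0015,"dy":0,"dz":0,"ax":0,"ay":0,"az":0,"hand":0},{"dx":0,"dy":0,"dz":0,"ax":0,"ay":0,"az":0,"hand":0}]'; python3 go.py green 0.042
```

```text
clock: 13.6
eef_pos: [0.5367, 0.1104, 0.0457]
tool_rot: [-58.0, 89.9, -133.7]
contact_force: [-1.0, -0.0, 2.2]
width: -0.0002
13.6 [0.5367 0.1104 0.0457] [-0.971  -0.0013  2.2298] [-0.0016 -0.0017 -1.    ] [ -57.9703   89.8686 -133.7005]
to green [ 0.0037 -0.0003 -0.0002]
```

```bash
python3 -m crank '[{"dx":0.0015,"dy":0,"dz":0,"ax":0,"ay":0,"az":0,"hand":0},{"dx":0.0012,"dy":0,"dz":0,"ax":0,"ay":0,"az":0,"hand":0},{"dx":0.001,"dy":0,"dz":0,"ax":0,"ay":0,"az":0,"hand":0},{"dx":0.0004,"dy":0,"dz":0,"ax":0,"ay":0,"az":0,"hand":0},{"dx":0,"dy":0,"dz":0,"ax":0,"ay":0,"az":0,"hand":0}]'; python3 go.py green 0.042
```

```text
clock: 14.22
eef_pos: [0.5368, 0.1104, 0.0417]
tool_rot: [-50.8, 89.9, -126.6]
contact_force: [-1.8, -0.5, 6.1]
width: 0.0001
14.225 [0.5368 0.1104 0.0417] [-1.7667 -0.4631  6.1068] [-0.0012 -0.0016 -1.    ] [ -50.8351   89.8847 -126.5648]
to green [-0.0003 -0.0004 -0.0002]
```

Green is home (6.1 N at z 0.0417). I'll lift clear and check.

```bash
python3 -m crank '[{"dx":-0.015,"dy":0,"dz":0,"ax":0,"ay":0,"az":0,"hand":0},{"dx":-0.04,"dy":0,"dz":0,"ax":0,"ay":0,"az":0,"hand":0},{"dx":-0.05,"dy":0,"dz":0,"ax":0,"ay":0,"az":0,"hand":0},{"dx":-0.03,"dy":-0.01,"dz":0,"ax":0,"ay":0,"az":0,"hand":0},{"dx":0,"dy":-0.04,"dz":0,"ax":0,"ay":0,"az":0,"hand":0},{"dx":0,"dy":-0.03,"dz":0,"ax":0,"ay":0,"az":0,"hand":0},{"dx":0,"dy":0,"dz":0,"ax":0,"ay":0,"az":0,"hand":0},{"dx":0,"dy":0,"dz":0,"ax":0,"ay":0,"az":0,"hand":0}]'; python3 look.py w6
python3 - <<'E'
from workcell import imaging
import cv2
s=imaging.snapshot("top"); cv2.imwrite("pics/top1.png",s["img"][:,:,::-1])
E
```

```text
clock: 15.22
eef_pos: [0.4588, 0.0906, 0.187]
tool_rot: [63.3, 89.7, -12.5]
contact_force: [0.1, 0.7, -0.7]
width: -0.0002
[[ 0.0005 -0.3061  0.952  -0.1419]
 [ 0.0003 -0.952  -0.3061  0.0787]
 [ 1.      0.0004 -0.0004 -0.0008]
 [ 0.      0.      0.      1.    ]]
[[ 0.0047  0.9691  0.2464]
 [-0.001   0.2464 -0.9692]
 [-1.      0.0043  0.0022]] [0.4588 0.0906 0.187 ] [ 0.0744  0.6748 -0.6675] -0.00020447844851019834 [  3.9097  18.9153 102.0573  -0.091   58.7625  79.6896]
red 1239 [399.7 159.9] [0.5155 0.0486 0.0431] [0.516  0.0503 0.051 ]
blue 1554 [377.3  21.3] [0.5983 0.0905 0.0432] [0.5966 0.0911 0.051 ]
yellow 1528 [455.2  78.4] [0.5779 0.0283 0.043 ] [0.5767 0.0307 0.051 ]
green 1268 [324.  109.6] [0.5358 0.111  0.0432] [0.5357 0.111  0.051 ]
```

View pics/w6.png

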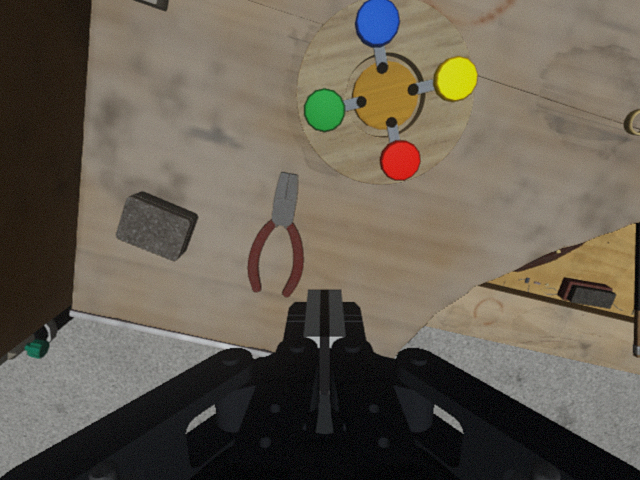

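View pics/top1.png

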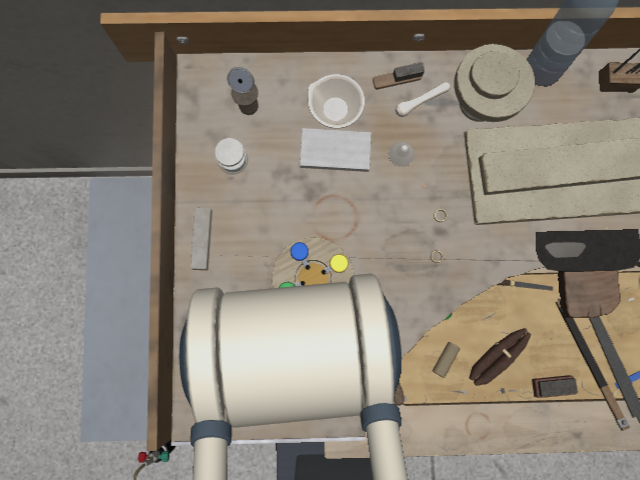

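All four caps measure 0.043 to 0.0432 high, so they are level and home. The cap centres have moved less than 1 mm, the bystanders look unmoved, and the arm is clear of everything. I'm handing in.

```bash
python3 -c "
from workcell import robot
print(robot.close_job())"
```

```text
the job is handed in; nothing more can be done
None
```

I pressed the four caps home in the order red, blue, yellow, green, using the shut fingertips, and handed the job in at about 15 s of the 64 s allowed. No verdict was reported.

**Caps:** each press ended on the stop, with a final upward force reading of about 5 to 7 N at a fingertip height of about 42 mm. After lifting clear, the wrist camera put all four cap tops level at 43.0–43.2 mm. The stated home height is 44 mm, so they read about 1 mm low, which is within the 2 mm calibration.

**Holder:** by the cap positions, it moved less than about 1 mm.

**Bystanders:** they look unmoved in the last pictures, and I did not measure them. The pliers and tin box were hidden behind the arm in the last top view, but show undisturbed in the wrist view.

**Hiccups:** my first move command was refused as invalid because I had left some fields out of its rows, and nothing moved. The force reading wavered by about 1 N, so during the slides I relied on height as well as force.

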